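# Feed one rotor from the magazine and push it onto the green pad

## Task

Press the red plunger of the rotor feeder fully down once and let it come all the way back up, so that a single rotor is ejected into the channel in front of the tower. Then push that rotor sideways along the channel with the fingertips, without lifting it, until it stands flat and wholly on the green pad. Leave the other two rotors in the tower and the things round about where they are.

Things in the scene. Friction and masses are not known exactly. Their poses are not given: they have to be found in the camera images.
- feeder: Fixed rotor feeder on a grey raised stand whose top is 50 mm above the bench. Origin on the stand's top under the axis of the square aluminium tower (40 x 40 mm outside, 56 mm high), which holds three rotors. x points from the outlet back to the blue press head (x 22 to 82 mm, 46 mm wide, 46 mm high, red plunger above it), y along the channel, z up
- plunger (a joint): stroke of the red plunger in m: 0 = up, 0.023 = fully down (pressed straight down). Spring return, 2 N at the top to 6 N at the bottom. It drives a blade under the tower twice as far towards the outlet, pushing out the lowest rotor; on release the blade returns and the stack drops by one. Each further full press would eject another rotor
- plunger_top (a point): centre of the top face of the red mushroom knob (34 mm diameter), 84 mm above the stand's top when up; moves with it
- outlet (a point): middle of the channel in front of the tower, on its floor (6 mm above the stand's top); the ejected rotor stands within about 10 mm of it. Channel: 41 mm wide (feeder x), runs 80 mm to each side along feeder y; lips on both long sides 4 mm above its floor (the tower stands in the rear one), end stops 12 mm above its floor
- rotor_m1: lowest rotor in the tower, the one that is ejected: black cup with red windings, 28.4 mm diameter, 14 mm high, 0.03 to 0.05 kg, loose; best pushed low on its side (fingertips 2 to 5 mm above the channel floor), as a tip near its top rim can ride up on it; origin at the centre of its underside, z up
- rotor_m2: second rotor in the tower, same kind; drops to the bottom of the tower after the press and stays there
- rotor_m3: top rotor in the tower, same kind; stays in the tower
- pad_green: green inlay on the channel floor at one end of the channel (either end), 40 x 42 mm, level with the floor, against the end stop; origin at its centre, axes as the feeder's, 59 mm along the channel from the outlet
- pad_orange: the same in orange at the other end; not used
- dish: shallow round aluminium dish 70 mm across, 16 mm high, bystander on the stand behind the feeder; origin under its centre
- tape: roll of tape lying flat on the stand behind the feeder, 96 mm across, 25 mm high, bystander; origin under its centre
- loose_rotor: spare rotor standing on the bench to the right of the stand, 28 mm across, 14 mm high, bystander; origin under its centre
- screwdriver: red-handled screwdriver 197 mm long lying on the bench at the right, bystander
- marker: white marker pen 129 mm long lying on the stand behind the feeder, bystander
Things that resemble listed ones, but are neither listed nor needed, are in the scene too. Leave any yellow look-alike of the rotor_m3 alone.

How it is judged:
By the outcome, as a careful person would: the job done as asked, in the order asked, and still so for the second after the job is handed in, with the robot touching nothing.
It also fails if it takes over 42 s, if anything falls off the work surface, if the arm or the gripper's body presses on something with over 40 N, if the wrist force passes 120 N, or if a joint passes its speed limit or range.

## Robot

A 6-joint arm with a two-finger parallel gripper is mounted at the origin on a cart in front of the work surface, level with it; the furniture and walls round the work are solid. World frame = base frame: x ahead of the robot, y to its left, z up, the work surface at z = 0. Lengths are in m, angles in rad, forces in N, time in s.
With the tool pointing down it reaches from about 0.225 to 0.875 m from the base axis. Payload 3.4 kg.
Tool frame: the origin (TCP) lies at the very end of the fingers, on their centre line; the grasp point (between the pads) lies 19 mm behind it; z points along the fingers, y is the line along which they close (so a half turn about z gives the same grasp; the last joint's range is limited). The gripper opens to 85 mm and grips with 20 to 120 N. Pads are 22 mm wide; open, the fingers measure 114 mm over their backs; the gripper's body (76 mm by 85 mm) begins 54 mm behind the grasp point. The pads swing forward as they close: fully open they stand 13 mm farther back than shut.
Start: joints at [1.122, 0.276, 1.505, -0, 1.361, -0.121], TCP at [0.185, 0.544, 0.231] pointing down, gripper open.
Joint ranges: [-2.89, 2.89], [-0.75, 2.08], [0.22, 2.7], [-1.18, 4.32], [0.11, 2.71], [-2.7, 2.7]. Speed limits (rad/s): [2.57, 2.57, 3.14, 3.14, 3.14, 3.14].

## Interface

Orientations are given as a 3x3 rotation matrix whose columns are the frame's x, y, z axes.
In Python, from cell import * gives the robot as it stands.
- The arm moves only by the tool apply_moves, never from a script. Its arguments are lists of equal length, an entry for each row: "dp": the shift along the tool's x, y, z in mm, a list of three; "yaw": the turn about the tool's z in rad; "claw": the opening, from 0 (shut) to 1 (fully open). In form: {"dp": [[tx, ty, tz], ...], "yaw": [yaw, ...], "claw": [claw, ...]}. A call has 1 to 20 rows; each row shifts and turns the commanded pose from where the row before left it, along the tool's axes as they then stand; what a row does not reach is not made up. A row lasts 1/10 s, in which the tool goes at most 50 mm and 8.59 degrees, less where a joint would pass 70% of its speed; a pose out of reach is approached as far as the arm can. A call is refused whole if a number of a shift passes 50 or a number of a turn 0.15, either way. A call with a gripper value outside its range is refused whole. The fingers move at their own pace and stop on an object; "grip_force" is the grip in N (left out, the last holds). Time passes only in rows, so rows that do not move let the fingers close. It gives the time, the measured TCP pose, the force, the opening and the grip force at its end, in the units of the state.
- sense(): the state, without advancing time (a new reading comes with each control period).
- capture(name): name is "scene" or "top" or "wrist"; returns the picture (400x640x3 uint8, red, green, blue); there is no depth.
- get_calibration(name): a dict with "K" (3x3 intrinsics, pixels), "R" (3x3) and "t" (3): a world point X has camera coordinates R X + t. Camera axes: x right, y down, z forward; pixel columns grow to the right and rows downward; lengths in m; the calibration is good to about 2 mm. A picture is of the moment at which its call begins: read the wrist's pose just before it. get_calibration takes no time and is no camera call; for the wrist camera it gives the pose at the moment of the call.
- close_job(): hands the job in; it is judged then, once.
The state is a dict: "time_s": time; "qpos": joint angles; "qd": joint speeds; "joint_efforts": joint torques, N m; "tcp_pos": TCP position; "eef_rot": TCP orientation; "ft_force": force on the tool from outside, world axes, zero at the start; "torque": the same for the moment, N m; "opening": finger opening in m; "grip_force": force on a finger pad.
Only numpy, scipy, OpenCV 4.12 (cv2) and the standard library are available. Lean on these libraries where they do the work, as an engineer would, in place of code of your own. Each camera call takes 0.05 s, during which the arm holds its last target. There are 200 camera calls.

## Working session

There is one attempt and no reset: what is moved stays moved. The work goes in short steps, Python scripts to look and compute and a tool call to move; the robot and the scene stay as the last step left them, time stands still between calls to the robot, and variables do not carry over. Pictures are saved under pics/ and viewed, at most 10 in all, crops included, and the job is handed in when it is done.

Besides the shell and the picture viewer there is one more tool, called as name(argument=value, ...) on one line, values as JSON. apply_moves: Moves the arm, as the interface text tells. Its arguments: {"type":"object","properties":{"dp":{"type":"array"},"yaw":{"type":"array"},"claw":{"type":"array"},"grip_force":{"type":"number"}},"required":["dp","yaw","claw"]}

```bash
mkdir -p pics; ls; python3 - <<'E'
from cell import *
import cv2
for n in ["scene","top"]:
    im=capture(n); cv2.imwrite(f"pics/{n}0.png",im[:,:,::-1])
    c=get_calibration(n); print(n,c["K"],c["R"],c["t"])
s=sense();print(s["time_s"],s["tcp_pos"],s["eef_rot"],s["opening"])
E
```

```text
pics
scene [[371.33790713   0.         315.80851952]
 [  0.         371.33790713 201.20804364]
 [  0.           0.           1.        ]] [[ 0.51768925 -0.85523529 -0.02388373]
 [-0.40958052 -0.22322426 -0.8845421 ]
 [ 0.75116019  0.46770025 -0.46584851]] [-0.30441625  0.33918766  0.55898069]
top [[431.96856495   0.         322.04262993]
 [  0.         431.96856495 200.66725002]
 [  0.           0.           1.        ]] [[-0.0106563  -0.99993702  0.00352003]
 [-0.97393149  0.00958133 -0.22663991]
 [ 0.22659191 -0.00584341 -0.97397226]] [-0.01285557  0.6089861   0.83938213]
0.1 [0.18490192 0.54394248 0.23051117] [[-9.46754879e-01  3.21954355e-01 -7.70240431e-04]
 [ 3.21955184e-01  9.46753707e-01 -1.50917790e-03]
 [ 2.43341586e-04 -1.67680444e-03 -9.99998565e-01]] 0.08574039927199563
```

View pics/scene0.png

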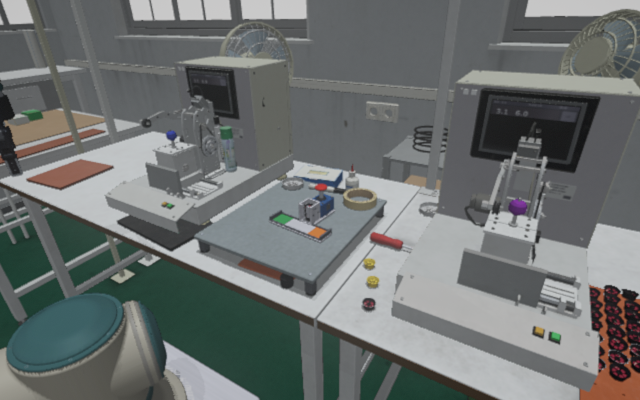

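View pics/top0.png

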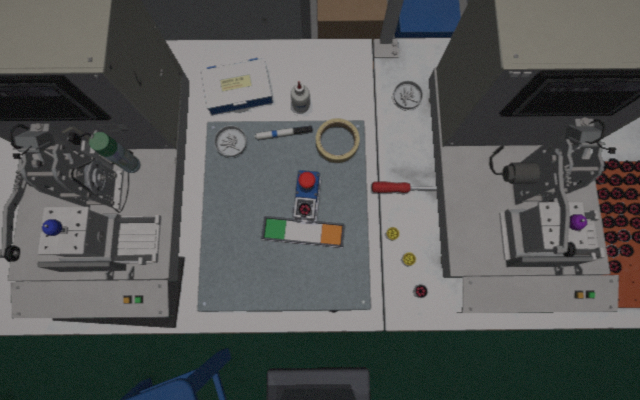

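The scene and top pictures agree. In the top view the red knob is at about (307,181), the tower at (305,208), the green pad at (275,229) to the left and the orange pad at (331,235) to the right. Red things that could be taken for the knob are the screwdriver handle at (390,187), the loose rotor at (420,291) and the red windings in the tower at (305,209). The blue ball at (52,228) and the purple one at (578,222) are machine levers. The knob is the round red disc on the blue head at (307,181). I'll check it in one close crop.

```bash
cat > h.py <<'E'
import numpy as np, cv2
from cell import *
def ray(n,uv,z):
    c=get_calibration(n);K,R,t=map(np.array,(c["K"],c["R"],c["t"]))
    o=-R.T@t; d=R.T@np.linalg.inv(K)@np.array([uv[0],uv[1],1.]); return o+d*(z-o[2])/d[2]
def proj(n,X):
    c=get_calibration(n);p=np.array(c["K"])@(np.array(c["R"])@X+c["t"]);return p[:2]/p[2]
def blob(im,lo,hi,box):
    hsv=cv2.cvtColor(im,cv2.COLOR_RGB2HSV); m=cv2.inRange(hsv,lo,hi)
    k=np.zeros_like(m);x0,y0,x1,y1=box;k[y0:y1,x0:x1]=1;m=m*k
    n,l,s,c=cv2.connectedComponentsWithStats(m); i=1+np.argmax(s[1:,4])
    return c[i],s[i],(l==i).astype(np.uint8)
E
python3 - <<'E'
from h import *
im=cv2.imread("pics/top0.png")[:,:,::-1].copy()
cv2.imwrite("pics/crop0.png",cv2.resize(im[160:260,250:360,::-1],None,fx=5,fy=5,interpolation=cv2.INTER_CUBIC))
red=blob(im,(0,150,90),(8,255,255),(290,165,325,195))
g=blob(im,(45,100,50),(85,255,255),(250,210,300,250))
o=blob(im,(8,120,100),(22,255,255),(310,215,360,255))
for n,b,z in (("red",red,.134),("g",g,.056),("o",o,.056)):
    r=cv2.minAreaRect(cv2.findContours(b[2],0,2)[0][0]); print(n,b[0],b[1],r,ray("top",b[0],z))
G=ray("top",g[0],.056);O=ray("top",o[0],.056);d=G-O;print(np.linalg.norm(d),np.degrees(np.arctan2(-d[0],d[1])))
sc=cv2.imread("pics/scene0.png")[:,:,::-1].copy()
r2=blob(sc,(0,150,90),(8,255,255),(308,178,332,196));print(r2[0],r2[1],ray("scene",r2[0],.13))
for b in [(45,100,50),(85,255,255),(265,205,300,235)],[(8,120,100),(22,255,255),(300,220,335,245)]:
    q=blob(sc,*b);print(q[0],q[1],ray("scene",q[0],.056))
E
```

```text
red [306.5304878  179.79878049] [300 173  14  15 164] ((306.5, 180.0), (14.0, 13.0), 90.0) [0.63652988 0.01146658 0.134     ]
g [274.59782609 228.39673913] [264 219  22  20 368] ((274.55938720703125, 228.4059600830078), (19.701736450195312, 18.607194900512695), 5.710593223571777) [0.55309618 0.08136769 0.056     ]
o [331.05066667 234.02133333] [321 224  21  21 375] ((331.0495300292969, 234.00497436523438), (19.602231979370117, 18.90570831298828), 5.710593223571777) [ 0.53994761 -0.03733718  0.056     ]
0.11943086706796874 -6.320709629214199
[320.65909091 187.        ] [316 185  10   5  44] [0.63383479 0.00914684 0.13      ]
[282.43925234 218.35514019] [274 214  18  10 107] [0.55231387 0.08035094 0.056     ]
[317.06666667 231.83809524] [309 227  17  11 105] [ 0.54006828 -0.03425015  0.056     ]
```

View pics/crop0.png

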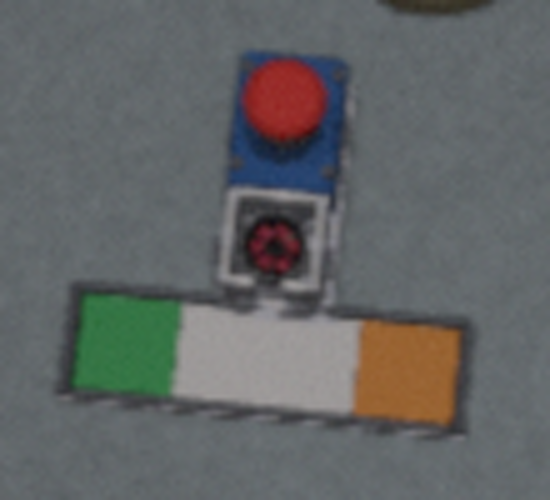

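The crop shows the red mushroom knob at crop (284,100) on the blue head, just behind the square tower, which has red windings inside. Green is on the left. The pads are 119 mm apart (nominal 118) and the knob lies 90 mm behind the outlet, so the numbers fit. I'll turn the tool to the feeder axes, shut the fingers and go above the knob.

apply_moves(dp=[[0,0,0],[0,0,0],[-16,-30,0],[-16,-30,0],[-16,-30,0],[-16,-30,0],[-16,-30,0],[-16,-30,0],[-16,-30,0],[-16,-30,0],[-16,-30,0],[-16,-30,0],[-16,-30,0],[-16,-30,0]], yaw=[-0.109,-0.109,0,0,0,0,0,0,0,0,0,0,0,0], claw=[0,0,0,0,0,0,0,0,0,0,0,0,0,0])

```text
time_s: 1.5
tcp_pos: [0.3365, 0.1642, 0.2311]
eef_rot: [[-0.994, 0.109, -0.0], [0.109, 0.994, 0.0], [0.0, 0.0, -1.0]]
ft_force: [0.8, 0.4, -0.0]
opening: -0.0
grip_force: 0.0
```

apply_moves(dp=[[-31,-12,0],[-31,-12,0],[-31,-12,0],[-31,-12,0],[-31,-12,0],[-31,-12,0],[-31,-12,0],[-31,-12,0],[-31,-12,0],[-31,-12,0],[0,0,0],[0,0,0]], yaw=[0,0,0,0,0,0,0,0,0,0,0,0], claw=[0,0,0,0,0,0,0,0,0,0,0,0])

```text
time_s: 2.7
tcp_pos: [0.6312, 0.0121, 0.2301]
eef_rot: [[-0.994, 0.11, -0.003], [0.11, 0.994, 0.001], [0.003, 0.0, -1.0]]
ft_force: [-0.3, 0.2, -0.3]
opening: -0.0001
grip_force: 0.0
```

```bash
cat >> h.py <<'E'
OUT=np.array([.5465,.022]);FX=np.array([.994,-.110]);FY=np.array([.110,.994])
def st():
    s=sense();p=np.array(s["tcp_pos"]);d=(p[:2]-OUT)*1000
    print("t",s["time_s"],"fx,fy,z",(d@FX).round(1),(d@FY).round(1),(p[2]*1000).round(1),"yaw",np.degrees(np.arctan2(-s["eef_rot"][0][1],s["eef_rot"][1][1])).round(2),"F",np.round(s["ft_force"],1),"op",s["opening"]);return s
E
python3 - <<'E'
from h import *
s=st();print(s["tcp_pos"])
c=get_calibration("wrist");print(-np.array(c["R"]).T@c["t"])
cv2.imwrite("pics/w1.png",capture("wrist")[:,:,::-1])
E
```

```text
t 2.7 fx,fy,z 85.3 -0.6 230.1 yaw -6.34 F [-0.3  0.2 -0.3] op -0.00014226543386770804
[0.63122384 0.01205946 0.23013029]
[0.54806039 0.02037423 0.37287812]
```

View pics/w1.png

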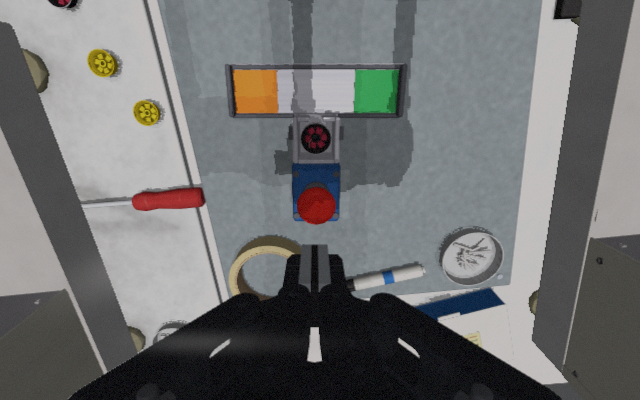

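The wrist view shows the knob at (317,205), the tower with its rotor at (316,138), green at (376,90) and orange at (256,91). The shut fingertips are at about (314,250). I'll cross-check positions in this view.

```bash
python3 - <<'E'
from h import *
im=cv2.imread("pics/w1.png")[:,:,::-1].copy()
for n,lo,hi,box,z in (("red",(0,150,90),(8,255,255),(290,180,345,230),.134),("g",(45,100,50),(85,255,255),(340,50,410,130),.056),("o",(8,120,100),(22,255,255),(220,50,290,130),.056)):
    b=blob(im,lo,hi,box);P=ray("wrist",b[0],z);d=(P[:2]-OUT)*1e3;print(n,b[0],b[1],P,(d@FX).round(1),(d@FY).round(1))
print(proj("wrist",sense()["tcp_pos"]))
E
```

```text
red [315.97524752 205.64455446] [ 297  188   38   36 1010] [0.63602279 0.01230245 0.134     ] 90.1 0.2
g [375.70562534  90.87875478] [ 354   70   45   43 1831] [0.5513873  0.08127124 0.056     ] -1.7 59.5
o [255.25629792  90.83625411] [ 233   70   45   44 1826] [ 0.53816521 -0.03683798  0.056     ] -1.8 -59.4
[316.27509325 259.12742159]
```

apply_moves(dp=[[-5,1,15],[0,0,20],[0,0,20],[0,0,20],[0,0,8],[0,0,3],[0,0,3],[0,0,3],[0,0,3],[0,0,3],[0,0,3],[0,0,3],[0,0,3],[0,0,3],[0,0,3],[0,0,3],[0,0,0]], yaw=[0,0,0,0,0,0,0,0,0,0,0,0,0,0,0,0,0], claw=[0,0,0,0,0,0,0,0,0,0,0,0,0,0,0,0,0])

```text
time_s: 4.45
tcp_pos: [0.637, 0.0127, 0.1154]
eef_rot: [[-0.994, 0.11, 0.001], [0.11, 0.994, 0.0], [-0.001, 0.0, -1.0]]
ft_force: [-0.3, -0.1, 4.4]
opening: 0.0001
grip_force: 2.3
```

```bash
python3 -c "
from h import *
st()"
```

```text
t 4.45 fx,fy,z 90.9 0.7 115.4 yaw -6.29 F [-0.3 -0.1  4.4] op 0.0001292441582439629
```

apply_moves(dp=[[0,0,2],[0,0,1],[0,0,1],[0,0,1],[0,0,0]], yaw=[0,0,0,0,0], claw=[0,0,0,0,0])

```text
time_s: 4.95
tcp_pos: [0.637, 0.0127, 0.1111]
eef_rot: [[-0.994, 0.11, 0.001], [0.11, 0.994, -0.0], [-0.001, 0.0, -1.0]]
ft_force: [-0.7, -0.0, 6.1]
opening: -0.0001
grip_force: 3.4
```

apply_moves(dp=[[0,0,0.5],[0,0,0.5],[0,0,0]], yaw=[0,0,0], claw=[0,0,0])

```text
time_s: 5.25
tcp_pos: [0.637, 0.0127, 0.111]
eef_rot: [[-0.994, 0.11, 0.002], [0.11, 0.994, -0.0], [-0.002, 0.0, -1.0]]
ft_force: [-3.0, -0.2, 10.4]
opening: 0.0
grip_force: 5.4
```

The knob is at its hard stop: z is stalled at 0.111 and the force has risen to 10 N. I'll release smoothly and look.

apply_moves(dp=[[0,0,-2],[0,0,-4],[0,0,-4],[0,0,-4],[0,0,-4],[0,0,-4],[0,0,-4],[0,0,-10],[0,0,-25],[0,0,-25],[0,0,-10],[0,0,0]], yaw=[0,0,0,0,0,0,0,0,0,0,0,0], claw=[0,0,0,0,0,0,0,0,0,0,0,0])

```text
time_s: 6.45
tcp_pos: [0.6372, 0.0127, 0.207]
eef_rot: [[-0.994, 0.11, 0.003], [0.11, 0.994, -0.0], [-0.003, 0.0, -1.0]]
ft_force: [-0.3, 0.2, 0.4]
opening: -0.0002
grip_force: 0.0
```

```bash
python3 - <<'E'
from h import *
st()
im=capture("wrist");cv2.imwrite("pics/w2.png",im[:,:,::-1])
cv2.imwrite("pics/w2c.png",cv2.resize(im[20:240,200:430,::-1],None,fx=2.5,fy=2.5))
b=blob(im,(0,150,90),(8,255,255),(290,180,345,240));print(b[0],b[1])
E
```

```text
t 6.45 fx,fy,z 91.2 0.7 207.0 yaw -6.29 F [-0.3  0.2  0.4] op -0.00021897089921436218
[314.04926108 208.05747126] [ 294  188   41   41 1218]
```

View pics/w2c.png

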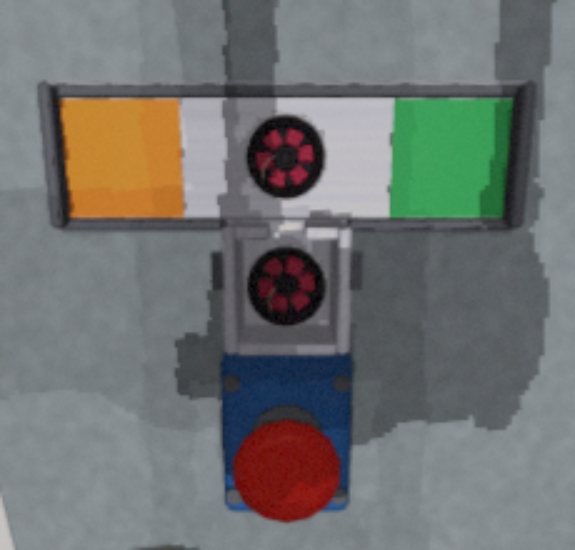

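One rotor stands in the channel, at crop (286,157), which is wrist (314,83). The tower still shows a rotor at (286,287), and the knob is back up. Next I measure the ejected rotor.

```bash
cat >> h.py <<'E'
def rotor(im,box):
    x0,y0,x1,y1=box;hsv=cv2.cvtColor(im,cv2.COLOR_RGB2HSV);v=hsv[...,2];s=hsv[...,1]
    m=((v<70)|((s>110)&((hsv[...,0]<8)|(hsv[...,0]>165)))).astype(np.uint8);k=np.zeros_like(m);k[y0:y1,x0:x1]=1;m=cv2.morphologyEx(m*k,cv2.MORPH_OPEN,np.ones((5,5)))
    n,l,st_,c=cv2.connectedComponentsWithStats(m);i=1+np.argmax(st_[1:,4])
    cs=cv2.findContours((l==i).astype(np.uint8),0,2)[0];(u,w),r=cv2.minEnclosingCircle(max(cs,key=cv2.contourArea));return (u,w),r,st_[i]
E
python3 - <<'E'
from h import *
im=cv2.imread("pics/w2.png")[:,:,::-1].copy()
c,r,s=rotor(im,(290,60,345,106));P=ray("wrist",c,.070);d=(P[:2]-OUT)*1e3
Q=ray("wrist",(c[0]+r,c[1]),.070);print(c,r,s,P,(d@FX).round(1),(d@FY).round(1),"R mm",np.linalg.norm(Q-P)*1e3)
E
```

```text
(313.0, 82.5) 16.286596298217773 [299  67  30  32 784] [0.54427325 0.02079493 0.07      ] -2.1 -1.4 R mm 13.960269809205021
```

apply_moves(dp=[[20,-10,0],[25,-12,0],[25,-12,0],[24,-12,0],[0,0,20],[0,0,25],[0,0,25],[0,0,25],[0,0,20],[0,0,15],[0,0,7],[0,0,4],[0,0,3],[0,0,2],[0,0,0],[0,0,0]], yaw=[0,0,0,0,0,0,0,0,0,0,0,0,0,0,0,0], claw=[0,0,0,0,0,0,0,0,0,0,0,0,0,0,0,0])

```text
time_s: 8.1
tcp_pos: [0.5385, -0.0227, 0.0598]
eef_rot: [[-0.994, 0.11, 0.001], [0.11, 0.994, -0.0], [-0.001, 0.0, -1.0]]
ft_force: [0.3, -0.6, -0.1]
opening: -0.0
grip_force: 0.0
```

```bash
python3 - <<'E'
from h import *
st()
im=capture("top");cv2.imwrite("pics/t3.png",cv2.resize(im[160:260,250:360,::-1],None,fx=5,fy=5))
im=capture("wrist");cv2.imwrite("pics/w3.png",im[:,:,::-1])
E
```

```text
t 8.1 fx,fy,z -3.0 -45.3 59.8 yaw -6.29 F [ 0.3 -0.6 -0.1] op -2.742892055719064e-06
```

View pics/w3.png

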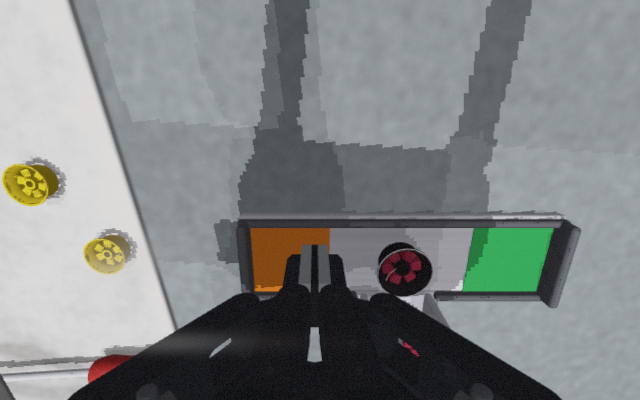

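The wrist view shows the shut tips down in the channel at about (315,265), left of the rotor at (404,269). Green is farther right at (512,262), and the tips touch nothing. I'll push in +y, stopping short of the target to measure.

apply_moves(dp=[[0,4,0],[0,4,0],[0,4,0],[0,4,0],[0,4,0],[0,4,0],[0,4,0],[0,4,0],[0,4,0],[0,4,0],[0,4,0],[0,4,0],[0,4,0],[0,4,0],[0,4,0],[0,4,0],[0,3,0],[0,2,0],[0,1,0],[0,0,0]], yaw=[0,0,0,0,0,0,0,0,0,0,0,0,0,0,0,0,0,0,0,0], claw=[0,0,0,0,0,0,0,0,0,0,0,0,0,0,0,0,0,0,0,0])

```text
time_s: 10.2
tcp_pos: [0.5458, 0.047, 0.0593]
eef_rot: [[-0.994, 0.109, 0.0], [0.109, 0.994, 0.0], [-0.0, 0.0, -1.0]]
ft_force: [0.6, 0.4, -0.7]
opening: 0.0002
grip_force: 0.0
```

```bash
python3 - <<'E'
from h import *
st()
im=capture("wrist");cv2.imwrite("pics/w4.png",im[:,:,::-1])
p=[proj("wrist",np.r_[OUT+FX*-.0015+FY*y/1e3,.07]) for y in (40,59.5)];print(p)
E
```

```text
t 10.2 fx,fy,z -3.4 24.8 59.3 yaw -6.28 F [ 0.6  0.4 -0.7] op 0.00016868387658068362
[array([346.74378385, 273.51307759]), array([385.50408903, 273.50527153])]
```

View pics/w4.png

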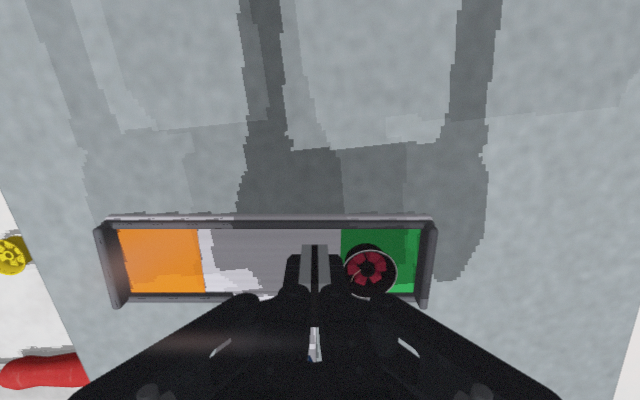

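The rotor's top is centred at about (370,270), which is y ≈ 52 mm along the channel, and it is upright in contact with the finger. It needs about 7 mm more, then I retreat and lift.

apply_moves(dp=[[0,2,0],[0,2,0],[0,2,0],[0,1.5,0],[0,0,0],[0,0,0],[0,-5,0],[0,-15,0],[0,-15,0],[0,0,-20],[0,0,-30],[0,0,-30],[0,0,-30],[0,0,-20],[0,0,0]], yaw=[0,0,0,0,0,0,0,0,0,0,0,0,0,0,0], claw=[0,0,0,0,0,0,0,0,0,0,0,0,0,0,0])

```text
time_s: 11.75
tcp_pos: [0.5447, 0.0179, 0.1924]
eef_rot: [[-0.994, 0.111, 0.007], [0.111, 0.994, -0.001], [-0.007, -0.0, -1.0]]
ft_force: [-0.2, 0.6, 0.8]
opening: -0.0
grip_force: 0.0
```

```bash
python3 - <<'E'
from h import *
st()
im=capture("wrist");cv2.imwrite("pics/w5.png",im[:,:,::-1])
g=proj("wrist",np.r_[OUT+FX*-.0015+FY*.0595,.063]).astype(int);print(g)
b=(g[0]-35,g[1]-35,g[0]+35,g[1]+35)
x,y=g;cv2.imwrite("pics/w5c.png",cv2.resize(im[max(y-70,0):y+130,max(x-150,0):x+100,::-1],None,fx=3,fy=3))
q=blob(im,(45,100,50),(85,255,255),b);print("green",q[1])
c,r,s=rotor(im,(g[0]-24,g[1]-24,g[0]+24,g[1]+24));P=ray("wrist",c,.07);d=(P[:2]-OUT)*1e3;print(c,r,s,(d@FX).round(1),(d@FY).round(1))
E
```

```text
t 11.75 fx,fy,z -1.3 -4.2 192.4 yaw -6.36 F [-0.2  0.6  0.8] op -4.93282971467743e-05
[383 188]
green [ 359  165   47   41 1043]
(384.0, 188.5) 14.705541610717773 [370 176  29  27 624] -4.2 58.1
```

View pics/w5c.png

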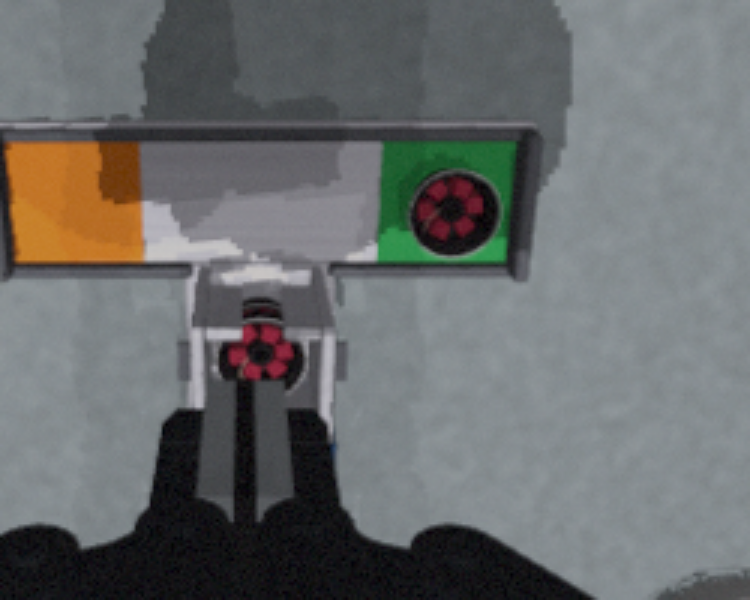

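The rotor stands upright at crop (455,212), with green visible all round it. It is at about y 58 mm against the pad centre at 59.5 mm, so it is within the ±5.8 mm margin. The tower still holds its rotors and the gripper is clear above it.

```bash
python3 -c "
from cell import *
print(close_job())"
```

```text
the job is handed in; nothing more can be done
None
```

I pressed the plunger fully once and released it, and pushed the single ejected rotor flat onto the green pad. The other rotors stayed in the tower, and I handed the job in at about 12 s of the 42 s limit.

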